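# Clamp the lunch tin, pop its stuck lid and hold it ajar

## Task

The lid of the round steel lunch tin is stuck: turn the red-gripped clamp knob clockwise (seen from above) until both jaws have closed on the tin and hold down its foot, then pull the lid straight up by its black knob until the sticky seal lets go, without lifting the tin or jerking the lid more than about 6 cm up. Finish still gripping that knob, holding the lid still and level about 2 cm above its closed place over the tin, so that the tin can air: the program ends while holding. Leave the tumbler, the rice-ball mould, the salt pot and the chopsticks where they are.

Things in the scene. Friction and masses are not known exactly. Their poses are not given: they have to be found in the camera images.
- clamp: fixed counter clamp: grey base plate 300 (x) x 190 (y) x 10 mm. Origin: centre of the plate's underside, on the work surface; z up, x from the knob end (near the robot) to the tin end. The knob's axis is at x = -80 mm; the tin stands on the plate near x = +80 mm between two aluminium jaws (60 mm along x, 30 mm high) that slide along y.
- knob (a joint): clamp knob angle, rad: grows as it is turned clockwise seen from above; starts at 0 to 0.2, travel to 1.6. Drives both jaws inwards together, 10 mm per rad: they reach the tin's wall at about 1.35. From 1.1 they overlap its foot flange enough to hold the tin down. Takes about 0.1 N m; stays where it is left.
- grip (a point): red grip bar on the clamp knob, 56 mm long (its y axis), 14 mm wide (x), 30 mm high (z). Origin: the bar's centre, 64 mm above the work surface, on the knob's axis. Lies along the clamp's y axis at knob angle 0 and turns with the knob. A black disc of 48 mm diameter lies under it, 15 mm below the bar's centre.
- tin: loose round stainless lunch tin, 0.4 kg, outer diameter 110, 70 mm high, with a foot flange of diameter 126, 6 mm thick. Origin: centre of its underside, on the clamp plate (10 mm above the work surface); z up. If not clamped it comes up with the lid. Its foot flange has up to 1.5 mm of play below the closed jaws.
- lid: loose steel lid, about 0.15 kg, diameter 116, 8 mm thick, with a plug 6 mm deep in the tin's springy seal. Origin: centre of the disc's underside, 70 mm above the tin's underside when shut (80 mm above the work surface); z up. The seal takes an upward pull of about 9 to 17 N, and has let go once the lid is 6 mm up; then only its weight is left.
- lid_knob (a point): centre of the lid's round black knob: 30 mm diameter, 28 mm high, 32 mm above the lid's origin and 24 mm above the lid's top face; 112 mm above the work surface when shut. Grasp it here from above, at any yaw.
- tumbler_center (a point): loose glass tumbler, diameter 72, 105 mm high; its centre. Bystander.
- mould_center (a point): loose red plastic triangular rice-ball mould, sides about 90 mm, 35 mm high; its centre. Bystander.
- saltpot_center (a point): loose white ceramic salt pot with a blue lid and steel press button, diameter 64, 73 mm high; its centre. Bystander.
- chopsticks_center (a point): loose pair of wooden chopsticks in a paper band, 225 mm long (x), 16 mm wide, 7 mm high; its centre. Bystander.
Not all that is in view belongs to the job. What is shaped like the lid but green, purple or yellow is not meant.

How it is judged:
By the outcome, as a careful person would: the job done as asked, in the order asked, and still so for the second after the job is handed in, while the arm keeps its last pose, push and grip.
It also fails if it takes over 48 s, if anything falls off the work surface, if the arm or the gripper's body presses on something with over 40 N, if the wrist force passes 120 N, or if a joint passes its speed limit or range.

## Robot

A 6-joint arm with a two-finger parallel gripper is mounted at the origin on the work surface. World frame = base frame: x ahead of the robot, y to its left, z up, the work surface at z = 0. Lengths are in m, angles in rad, forces in N, time in s.
With the tool pointing down it reaches from about 0.275 to 0.75 m from the base axis. Payload 10.2 kg.
Tool frame: the origin (TCP) lies on the centre line of the jaws, within the pads' length; the fingertips stand 11 mm ahead of it and the grasp point (between the pads) lies 8 mm behind it (robot.nose_length is the distance from the TCP to the fingertips, in m); z points along the fingers, y is the line along which they close (so a half turn about z gives the same grasp; the last joint's range is limited). The gripper opens to 85 mm and grips with 20 to 120 N. Pads are 22 mm wide; open, the fingers measure 114 mm over their backs; the gripper's body (76 mm by 85 mm) begins 54 mm behind the grasp point. The pads swing forward as they close: fully open they stand 13 mm farther back than shut.
Start: joints at [-1.346, 0.313, 1.498, -0, 1.331, -0.223], TCP at [0.227, -0.473, 0.242] pointing down, gripper open.
Joint ranges: [-2.94, 2.94], [-0.97, 2.17], [0.19, 2.56], [-1.23, 4.37], [0.02, 3.11], [-2.88, 2.88]. Speed limits (rad/s): [2.39, 2.39, 3.01, 3.14, 3.14, 3.14].

## Interface

Orientations are given as [roll, pitch, yaw] about the fixed x, y, z axes, in that order (R = Rz(yaw) Ry(pitch) Rx(roll)).
In Python, from rig import telemetry, optics, robot gives the robot as it stands.
- The arm moves only by the shell command python3 -m pendant 'ROWS' [FORCE]. ROWS is JSON, a list of rows, each a list of 5 numbers: the shift along the tool's x, y, z in m, then the turn about the tool's z in degrees, then the closure, from 0 (fully open) to 1 (shut). A call has 1 to 8 rows; each row shifts and turns the commanded pose from where the row before left it, along the tool's axes as they then stand; what a row does not reach is not made up. A row lasts 1/10 s, in which the tool goes at most 50 mm and 8.59 degrees, less where a joint would pass 70% of its speed; a pose out of reach is approached as far as the arm can. A call with a gripper value outside its range is refused whole. The fingers move at their own pace and stop on an object; FORCE is the grip in N (left out, the last holds). Time passes only in rows, so rows that do not move let the fingers close. It gives the time, the measured TCP pose, the force, the opening and the grip force at its end, in the units of the state.
- telemetry.state(): the state, without advancing time (a new reading comes with each control period).
- optics.snapshot(name): name is "scene" or "top"; returns a dict with "image" (384x512x3 uint8, blue, green, red), "z_map" (384x512 float32, m along the optical axis (not along the pixel's ray), 0 where there is no reading), "camera_matrix" (3x3 intrinsics, pixels), "dist_coeffs" ([k1, k2, p1, p2, k3] as OpenCV has them; the pictures are not rectified), "R" (3x3) and "t" (3): a world point X has camera coordinates R X + t. Camera axes: x right, y down, z forward; pixel columns grow to the right and rows downward; lengths in m; the calibration is good to about 2 mm. A picture is of the moment at which its call begins.
- robot.sign_off(): hands the job in; it is judged then, once.
The state is a dict: "t": time; "q": joint angles; "joint_vel": joint speeds; "joint_torque": joint torques, N m; "eef_pos": TCP position; "orientation": TCP orientation; "force": force on the tool from outside, world axes, zero at the start; "moment": the same for the moment, N m; "width": opening from 0.0 (shut) to 1.0 (fully open); "grip_force": force on a finger pad.
Only numpy, scipy, OpenCV 4.12 (cv2) and the standard library are available. Lean on these libraries where they do the work, as an engineer would, in place of code of your own. Each camera call takes 0.05 s, during which the arm holds its last target. There are 200 camera calls.

## Working session

There is one attempt and no reset: what is moved stays moved. The work goes in short steps, Python scripts to look and compute and a shell command to move; the robot and the scene stay as the last step left them, time stands still between calls to the robot, and variables do not carry over. Pictures are saved under pics/ and viewed, at most 10 in all, crops included, and the job is handed in when it is done.

```bash
mkdir -p pics
cat > h.py <<'E'
import numpy as np, cv2
from rig import telemetry, optics, robot
def snap(n):
    return optics.snapshot(n)
def cloud(s):
    h,w=s["z_map"].shape
    v,u=np.mgrid[0:h,0:w]
    p=cv2.undistortPoints(np.stack([u,v],-1).reshape(-1,1,2).astype(float),s["camera_matrix"],np.array(s["dist_coeffs"])).reshape(h,w,2)
    z=s["z_map"]; c=np.dstack([p[...,0]*z,p[...,1]*z,z])
    return (c-np.array(s["t"]))@np.array(s["R"])
def onplane(s,uv,z):
    p=cv2.undistortPoints(np.array(uv,float).reshape(-1,1,2),s["camera_matrix"],np.array(s["dist_coeffs"])).reshape(-1,2)
    R=np.array(s["R"]);C=-R.T@np.array(s["t"])
    d=np.c_[p,np.ones(len(p))]@R
    return C+d*((z-C[2])/d[:,2])[:,None]
E
python3 - <<'E'
from h import *
a=snap("top");b=snap("scene")
cv2.imwrite("pics/top.png",a["image"]);cv2.imwrite("pics/scene.png",b["image"])
for s in(a,b):print(-np.array(s["R"]).T@np.array(s["t"]))
print(telemetry.state())
E
```

```text
[0.55063258 0.00843001 1.01025237]
[1.26672587 0.52238079 1.13942562]
{'t': 0.1, 'q': array([-1.34640533e+00,  3.13381799e-01,  1.49833986e+00,  1.64066821e-05,
        1.33098985e+00, -2.23380603e-01]), 'joint_vel': array([ 0.00077452, -0.0010421 , -0.00137714, -0.00205964,  0.00020445,
       -0.00054704]), 'joint_torque': array([ 2.85364949e-03, -4.12903547e+01, -2.60142571e+01, -9.21524497e-05,
        3.06717106e-03,  1.93028740e-05]), 'eef_pos': array([ 0.22725753, -0.47303485,  0.24180656]), 'orientation': array([-3.14050513e+00, -2.63394497e-04,  4.47767549e-01]), 'force': array([ 0.6087458 , -0.57263358, -0.06712404]), 'moment': array([ 0.01882189, -0.03716569,  0.05297161]), 'grip_force': 0.0, 'width': 0.9993047282426194}
```

View pics/top.png

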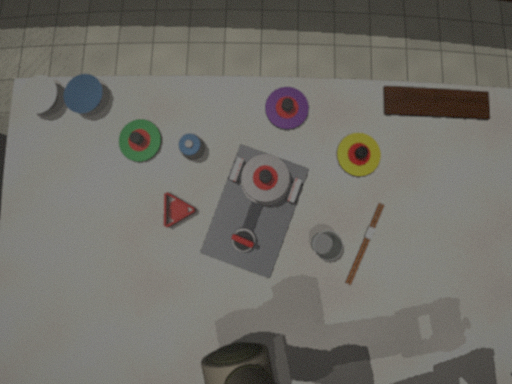

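View pics/scene.png

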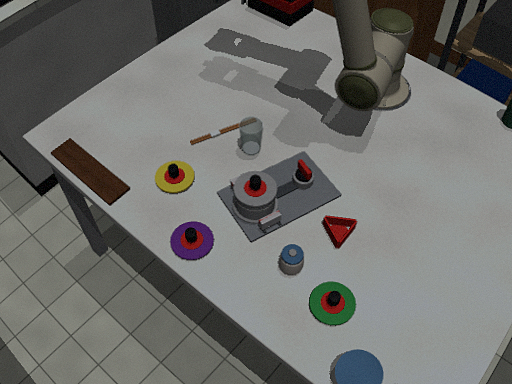

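The top view shows the steel lid with its black knob at about (266,178), the red grip bar at (244,240) and the plate between them. The tumbler at (325,243) and the salt pot at (191,146) are clear of both. Next I measure the grip bar and the lid knob.

Run:
```python
from h import *
for n,gb,lb in(("top",(225,225,265,258),(248,160,285,198)),("scene",(288,155,322,192),(236,168,275,203))):
    s=snap(n);im=s["image"].astype(int);P=cloud(s)
    B,G,R=im[...,0],im[...,1],im[...,2]
    red=(R>90)&(R>2*G)&(R>2*B)
    def box(m,b):
        o=np.zeros_like(m);o[b[1]:b[3],b[0]:b[2]]=m[b[1]:b[3],b[0]:b[2]];return o
    g=box(red,gb)&(P[...,2]>.072)&(P[...,2]<.09)
    p=P[g];print(n,"grip top pts",len(p),np.median(p,0),p.min(0),p.max(0))
    r=cv2.minAreaRect(p[:,:2].astype(np.float32)*1000);print(r)
    k=box((P[...,2]>.117)&(P[...,2]<.135),lb);p=P[k]
    print("lidknob",len(p),np.median(p,0),cv2.minEnclosingCircle(p[:,:2].astype(np.float32)*1000))
    # lid top
    k=box((P[...,2]>.082)&(P[...,2]<.094),(lb[0]-15,lb[1]-15,lb[2]+15,lb[3]+15));p=P[k]
    print("lid",len(p),np.median(p[:,2]),cv2.minEnclosingCircle(p[:,:2].astype(np.float32)*1000))
    if n=="top":
        pl=((P[...,2]>.005)&(P[...,2]<.014)&(abs(R-B)<25)&(R<140)); pl=box(pl,(195,135,315,282)).astype(np.uint8)
        pl=cv2.morphologyEx(pl,cv2.MORPH_OPEN,np.ones((3,3)))
        c=P[pl>0][:,:2].astype(np.float32)*1000
        r=cv2.minAreaRect(c);print("plate",r)
        red_uv=np.argwhere(box(red,gb))[:,::-1]
        q=onplane(s,red_uv,.079)[:,:2]*1000;print("grip ray",cv2.minAreaRect(q.astype(np.float32)))
        tu=box(P[...,2]>.03,(305,225,345,265));print("tumbler",P[tu].min(0),P[tu].max(0))
```

```text
top grip top pts 114 [0.51048038 0.06174613 0.07797958] [0.49862535 0.03785271 0.07381009] [0.5237534  0.08605824 0.08367927]
((511.0005798339844, 61.561058044433594), (51.20140075683594, 12.955652236938477), 67.87257385253906)
lidknob 133 [0.66151993 0.01146372 0.12535403] ((662.5087280273438, 11.581408500671387), 14.807053565979004)
lid 1688 0.08738278186251472 ((662.4827270507812, 12.04074764251709), 57.87972640991211)
plate ((586.5087890625, 37.051612854003906), (190.65576171875, 301.1991271972656), 71.52893829345703)
grip ray ((511.2073974609375, 61.38969421386719), (51.11615753173828, 12.97694206237793), 67.91102600097656)
tumbler [ 0.47300108 -0.17119321  0.03002795] [0.55063258 0.00843001 1.01025237]
scene grip top pts 68 [0.51551658 0.06168972 0.0776082 ] [0.50063602 0.03354266 0.07234945] [0.52760255 0.08547006 0.08314605]
((513.7177124023438, 60.26557922363281), (55.273681640625, 11.774456977844238), 67.1990966796875)
lidknob 102 [0.66708192 0.01247529 0.12430458] ((667.7476196289062, 9.42001724243164), 17.413930892944336)
lid 1064 0.08745472053192832 ((665.4928588867188, 9.24140453338623), 60.43197250366211)
```

```bash
python3 -m pendant '[[0.0375,-0.0276,0,0,0],[0.0375,-0.0276,0,0,0],[0.0375,-0.0276,0,0,0],[0.0375,-0.0276,0,0,0],[0.0375,-0.0276,0,0,0],[0.0375,-0.0276,0,0,0],[0.0375,-0.0276,0,0,0],[0.0375,-0.0276,0,0,0]]'
python3 -m pendant '[[0.0375,-0.0276,0,0,0],[0.0375,-0.0276,0,0,0],[0.0375,-0.0276,0,0,0],[0.0375,-0.0276,0,0,0],[0.0375,-0.0276,0,0,0],[0,0,0.01,-8.4,0],[0,0,0.02,-8.4,0],[0,0,0.02,-8.4,0]]'
python3 -m pendant '[[0,0,0.02,-8.4,0],[0,0,0.01,-8.5,0],[0,0,0,0,0],[0,0,0,0,0]]'
```

```text
t: 1.0
eef_pos: [0.4026, -0.1425, 0.2424]
orientation: [3.141, -0.0, 0.448]
force: [0.2, -1.3, -0.0]
width: 1.0
grip_force: 0.0
t: 1.8
eef_pos: [0.5114, 0.0617, 0.1915]
orientation: [3.141, -0.0, 0.895]
force: [-0.1, -0.2, -0.3]
width: 1.001
grip_force: 0.0
t: 2.2
eef_pos: [0.5115, 0.0612, 0.1626]
orientation: [3.141, -0.0, 1.179]
force: [0.9, 0.0, 0.4]
width: 1.0
grip_force: 0.0
```

```bash
python3 -m pendant '[[0,0,0.025,0,0],[0,0,0.025,0,0],[0,0,0.020,0,0],[0,0,0.015,0,0],[0,0,0.010,0,0],[0,0,0,0,0],[0,0,0,0,0.5],[0,0,0,0,0.7]]' 40
python3 -m pendant '[[0,0,0,0,1],[0,0,0,0,1],[0,0,0,0,1],[0,0,0,0,1],[0,0,0,0,1],[0,0,0,0,1]]' 40
python3 - <<'E'
from h import *
s=snap("scene");cv2.imwrite("pics/s2.png",cv2.resize(s["image"][100:280,180:380],None,fx=3,fy=3))
E
```

```text
t: 3.0
eef_pos: [0.512, 0.0612, 0.0683]
orientation: [3.14, -0.0, 1.182]
force: [0.7, -0.6, -0.1]
width: 0.688
grip_force: 0.0
t: 3.6
eef_pos: [0.5109, 0.0615, 0.0677]
orientation: [-3.14, 0.0, 1.183]
force: [-5.1, 0.2, 6.6]
width: 0.153
grip_force: 41.2
```

View pics/s2.png

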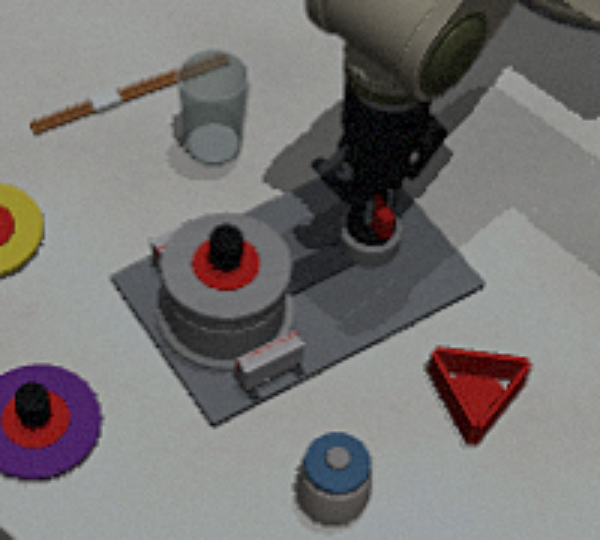

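The fingers are closed on the red bar (600x540 crop, about (380,218)) and the opening matches its 14 mm. I'll turn it clockwise.

```bash
python3 -m pendant '[[0,0,0,4,1],[0,0,0,6,1],[0,0,0,6,1],[0,0,0,6,1],[0,0,0,6,1],[0,0,0,6,1],[0,0,0,6,1],[0,0,0,0,1]]'
python3 -c "from rig import telemetry as t;print(t.state()['moment'])"
python3 -m pendant '[[0,0,0,6,1],[0,0,0,6,1],[0,0,0,6,1],[0,0,0,6,1],[0,0,0,5,1],[0,0,0,4,1],[0,0,0,0,1],[0,0,0,0,1]]'
python3 - <<'E'
from h import *
print(telemetry.state()['moment'])
s=snap("scene");cv2.imwrite("pics/s3.png",cv2.resize(s["image"][140:250,200:350],None,fx=4,fy=4))
E
```

```text
t: 4.45
eef_pos: [0.5109, 0.0615, 0.0677]
orientation: [-3.141, 0.001, 0.482]
force: [-4.5, 0.8, 6.6]
width: 0.158
grip_force: 41.2
[ 0.03346257  0.75122807 -0.101244  ]
t: 5.25
eef_pos: [0.5108, 0.0614, 0.0677]
orientation: [3.141, 0.001, -0.09]
force: [-4.7, 0.4, 7.1]
width: 0.155
grip_force: 41.6
[0.08408471 0.80932058 0.498085  ]
```

View pics/s3.png

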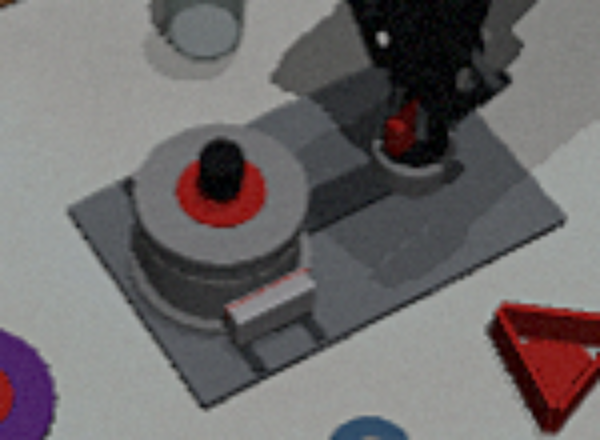

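```bash
python3 -m pendant '[[0,0,0,2,1],[0,0,0,1,1],[0,0,0,0,1],[0,0,0,0,1]]'
python3 -c "from rig import telemetry as t;print(t.state()['moment'])"
```

```text
t: 5.7
eef_pos: [0.5108, 0.0615, 0.0677]
orientation: [3.141, 0.001, -0.141]
force: [-4.3, 0.9, 6.7]
width: 0.15
grip_force: 47.6
[0.11365462 0.80498867 1.04947433]
```

```bash
python3 -m pendant '[[0,0,0,0,0.7],[0,0,0,0,0.5],[0,0,0,0,0.3],[0,0,0,0,0],[0,0,0,0,0],[0,0,0,0,0],[0,0,-0.02,0,0],[0,0,-0.03,0,0]]'
python3 -m pendant '[[0,0,-0.03,0,0],[0,0,-0.03,0,0],[0,0,-0.02,0,0],[0,0,0,0,0]]'
python3 - <<'E'
from h import *
s=snap("top");cv2.imwrite("pics/t4.png",cv2.resize(s["image"][120:290,180:340],None,fx=3.5,fy=3.5))
P=cloud(s)
b=np.zeros(P.shape[:2],bool);b[155:203,245:290]=1
k=b&(P[...,2]>.117)&(P[...,2]<.135);p=P[k]
print(len(p),np.median(p,0),cv2.minEnclosingCircle(p[:,:2].astype(np.float32)*1000))
b[140:215,230:305]=1
k=b&(P[...,2]>.082)&(P[...,2]<.094);p=P[k]
print(len(p),np.median(p[:,2]),cv2.minEnclosingCircle(p[:,:2].astype(np.float32)*1000))
E
```

```text
t: 6.5
eef_pos: [0.5105, 0.0613, 0.1167]
orientation: [3.141, 0.004, -0.144]
force: [0.4, -0.0, 0.3]
width: 1.004
grip_force: 0.0
t: 6.9
eef_pos: [0.5124, 0.0612, 0.1998]
orientation: [-3.141, -0.005, -0.144]
force: [-0.4, -0.6, 0.3]
width: 1.001
grip_force: 0.0
132 [0.66213345 0.01148592 0.12521868] ((662.5147705078125, 11.84148120880127), 14.766594886779785)
1689 0.08746264627297047 ((662.6214599609375, 11.644408226013184), 58.053382873535156)
```

View pics/t4.png

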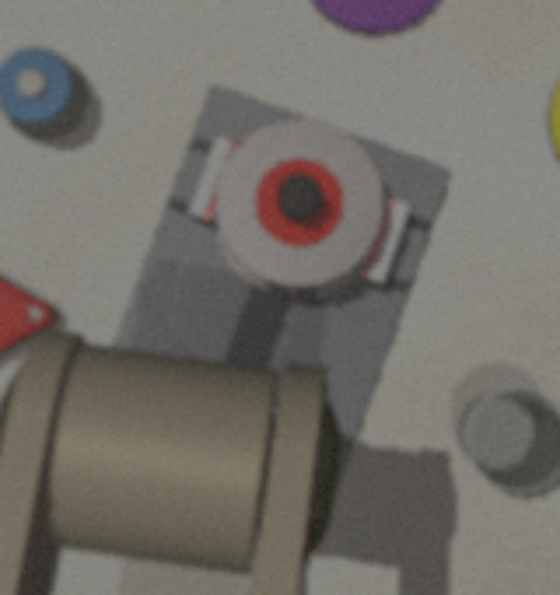

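The top view shows both jaws against the tin, at crop positions (215,180) and (388,240). The lid knob is at (300,198), which gives (0.6625, 0.0118) and has not moved. I'll go above it next.

```bash
python3 -m pendant '[[0.0313,0.0055,0,0,0],[0.0313,0.0055,0,0,0],[0.0314,0.0055,0,0,0],[0.0314,0.0055,0,0,0],[0.0313,0.0054,0,0,0],[0,0,0,0,0],[0,0,0,0,0],[0,0,0,0,0]]'
```

```text
t: 7.75
eef_pos: [0.6617, 0.0121, 0.1966]
orientation: [-3.141, 0.002, -0.144]
force: [-0.1, -0.9, 0.0]
width: 1.003
grip_force: 0.0
```

```bash
python3 -m pendant '[[0,0,0.025,0,0],[0,0,0.025,0,0],[0,0,0.020,0,0],[0,0,0.012,0,0],[0,0,0.008,0,0],[0,0,0,0,0],[0,0,0,0,0.4],[0,0,0,0,0.5]]' 70
python3 -m pendant '[[0,0,0,0,0.6],[0,0,0,0,1],[0,0,0,0,1],[0,0,0,0,1],[0,0,0,0,1]]' 70
python3 - <<'E'
from h import *
print(telemetry.state()['moment'])
s=snap("scene");cv2.imwrite("pics/s5.png",cv2.resize(s["image"][120:250,190:350],None,fx=4,fy=4))
E
```

```text
t: 8.55
eef_pos: [0.6629, 0.0116, 0.1084]
orientation: [3.142, -0.002, -0.144]
force: [-0.6, 0.1, 0.3]
width: 0.689
grip_force: 0.0
t: 9.05
eef_pos: [0.6627, 0.0112, 0.108]
orientation: [3.141, -0.001, -0.144]
force: [-2.2, -4.1, 5.2]
width: 0.327
grip_force: 68.8
[-0.29141541  0.34270862  0.11939944]
```

View pics/s5.png

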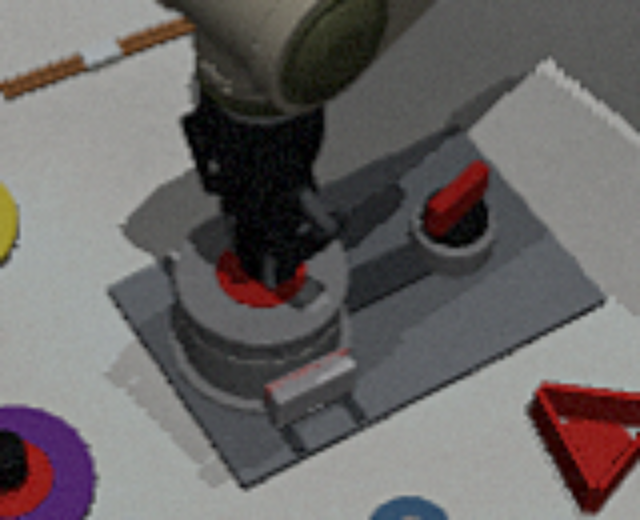

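The grip holds at a 28 mm opening (knob 30 mm), and the bar stays turned at crop position (457,200). I'll pull gently.

```bash
for i in 1; do python3 -m pendant '[[0,0,-0.001,0,1],[0,0,-0.001,0,1],[0,0,-0.001,0,1],[0,0,0,0,1]]'; done
python3 -m pendant '[[0,0,-0.001,0,1],[0,0,-0.001,0,1],[0,0,-0.001,0,1],[0,0,0,0,1]]'
python3 -m pendant '[[0,0,-0.001,0,1],[0,0,-0.001,0,1],[0,0,-0.001,0,1],[0,0,0,0,1]]'
```

```text
t: 9.5
eef_pos: [0.662, 0.0118, 0.109]
orientation: [3.142, 0.002, -0.144]
force: [0.8, -2.1, -11.0]
width: 0.33
grip_force: 69.6
t: 9.9
eef_pos: [0.6623, 0.0118, 0.1132]
orientation: [-3.141, 0.001, -0.144]
force: [-1.5, -1.8, -10.3]
width: 0.33
grip_force: 69.7
t: 10.3
eef_pos: [0.6632, 0.0118, 0.1177]
orientation: [-3.141, -0.003, -0.144]
force: [-0.2, -0.1, -1.6]
width: 0.332
grip_force: 70.7
```

The seal has let go: the force is down to about the lid's weight. I'll raise it to 2 cm and check.

```bash
python3 -m pendant '[[0,0,-0.002,0,1],[0,0,-0.003,0,1],[0,0,-0.003,0,1],[0,0,-0.002,0,1],[0,0,-0.0005,0,1],[0,0,0,0,1],[0,0,0,0,1],[0,0,0,0,1]]'
python3 - <<'E'
from h import *
s=snap("scene");cv2.imwrite("pics/s6.png",cv2.resize(s["image"][120:250,190:350],None,fx=4,fy=4))
P=cloud(s)
b=np.zeros(P.shape[:2],bool);b[155:215,225:285]=1
for lo,hi in((.070,.083),(.098,.115)):
    p=P[b&(P[...,2]>lo)&(P[...,2]<hi)];p=p[np.hypot(p[:,0]-.6625,p[:,1]-.0118)<.058]
    print(len(p),np.median(p,0))
    if lo>.09:
        p=p[np.hypot(p[:,0]-.6625,p[:,1]-.0118)>.03];A=np.c_[p[:,:2]-p[:,:2].mean(0),np.ones(len(p))];print("tilt",np.linalg.lstsq(A,p[:,2],rcond=None)[0])
E
```

```text
t: 11.1
eef_pos: [0.6625, 0.0117, 0.1266]
orientation: [-3.142, 0.0, -0.144]
force: [-0.5, -0.5, -1.9]
width: 0.333
grip_force: 70.7
137 [0.7047221  0.04080269 0.07675398]
814 [0.68033091 0.02803644 0.10592127]
tilt [-0.00472669 -0.01175254  0.10583881]
```

View pics/s6.png

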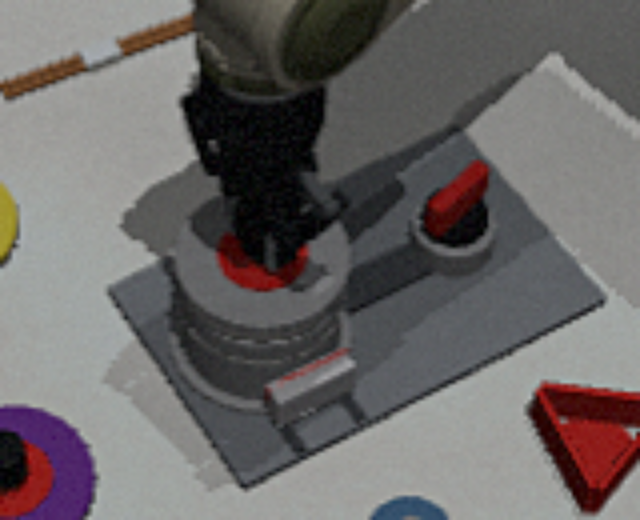

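The lid sits raised and level about 18.5 mm up, and the tin is still on the plate between the jaws. One millimetre more, let it settle, then hand in.

```bash
python3 -m pendant '[[0,0,-0.001,0,1],[0,0,0,0,1],[0,0,0,0,1],[0,0,0,0,1],[0,0,0,0,1],[0,0,0,0,1]]' && python3 -c "from rig import robot;print(robot.sign_off())"
```

```text
t: 11.75
eef_pos: [0.6625, 0.0117, 0.1278]
orientation: [-3.142, 0.0, -0.144]
force: [0.2, 0.2, -2.3]
width: 0.331
grip_force: 70.7
the job is handed in; nothing more can be done
None
```

The clamp is closed on the tin, the seal has let go, and the arm is holding the lid still and level about 2 cm above its closed place; I handed the job in at 11.75 s, and the sign-off returned no verdict.

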